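# Unlock the vial carrier with the mallet and hold it up level

### The arm

A 6-joint arm with a two-finger parallel gripper is mounted at the origin on the work surface; the furniture and walls round the work are solid. World frame = base frame: x ahead of the robot, y to its left, z up, the work surface at z = 0. Lengths are in m, angles in rad, forces in N, time in s.
With the tool pointing down it reaches from about 0.3 to 0.875 m from the base axis. Payload 6.4 kg.
Tool frame: the origin (TCP) lies at the very end of the fingers, on their centre line; the grasp point (between the pads) lies 19 mm behind it; z points along the fingers, y is the line along which they close (so a half turn about z gives the same grasp; the last joint's range is limited). The gripper opens to 85 mm and grips with 20 to 120 N. Pads are 22 mm wide; open, the fingers measure 114 mm over their backs; the gripper's body (76 mm by 85 mm) begins 54 mm behind the grasp point. The pads swing forward as they close: fully open they stand 13 mm farther back than shut.
Start: joints at [0.964, 0.181, 1.607, -0, 1.354, -0.206], TCP at [0.224, 0.529, 0.231] pointing down, gripper open.
Joint ranges: [-2.99, 2.99], [-0.89, 2.07], [0.3, 2.58], [-1.14, 4.28], [0, 2.63], [-3.12, 3.12]. Speed limits (rad/s): [2.57, 2.57, 3.01, 3.14, 3.14, 3.14].

### API

Orientations are given as a unit quaternion [w, x, y, z].
In Python, from bench import ctrl gives the robot as it stands.
- The arm moves only by the tool jog_arm, never from a script. Its argument "series" is a list that holds one entry, the list of rows, each a list of 7 numbers: the shift along the tool's x, y, z in mm, then the turn, a rotation vector about the tool's x, y, z in rad, then the finger opening in mm, from 0 to 85.4. In form: [[[tx, ty, tz, rx, ry, rz, gripper], ...]]. A call has exactly 10 rows; each row shifts and turns the commanded pose from where the row before left it, along the tool's axes as they then stand; what a row does not reach is not made up. A row lasts 1/10 s, in which the tool goes at most 50 mm and 8.59 degrees, less where a joint would pass 70% of its speed; a pose out of reach is approached as far as the arm can. A call with a gripper value outside its range is refused whole. The fingers move at their own pace and stop on an object; the grip force is fixed at half the most. Time passes only in rows, so rows that do not move let the fingers close, or fill a call up. It gives the time, the measured TCP pose, the force, the opening and the grip force at its end, in the units of the state.
- ctrl.get_obs(): the state, without advancing time (a new reading comes with each control period).
- ctrl.camera(name): name is "scene" or "top" or "wrist"; returns a dict with "frame" (384x512x3 uint8, blue, green, red), "z_map" (384x512 float32, m along the optical axis (not along the pixel's ray), 0 where there is no reading), "fx", "fy", "cx", "cy" (pixels), "xyz" and "rotation" of the camera in the world. Camera axes: x right, y down, z forward; pixel columns grow to the right and rows downward; lengths in m; the calibration is good to about 2 mm. A picture is of the moment at which its call begins.
- ctrl.hand_in(): hands the job in; it is judged then, once.
The state is a dict: "time_s": time; "q": joint angles; "dq": joint speeds; "joint_efforts": joint torques, N m; "eef_pos": TCP position; "eef_rot": TCP orientation; "wrist_force": force on the tool from outside, world axes, zero at the start; "torque": the same for the moment, N m; "opening": opening from 0.0 (shut) to 1.0 (fully open); "grasp_force": force on a finger pad.
Only numpy, scipy, OpenCV 4.12 (cv2) and the standard library are available. Lean on these libraries where they do the work, as an engineer would, in place of code of your own. Each camera call takes 0.05 s, during which the arm holds its last target. There are 200 camera calls.

### The job

Pick up the mallet and knock the dock's sprung locking pin fully down with it; never push the pin with the gripper. Lay the mallet back on the bench clear of the dock, then lift the vial carrier by its bar straight up out of the dock, at least a hand's width (about 10 cm) above its seat, level and with all its vials in their cells. The program finishes while the gripper still holds the carrier up there, steady and level; leave the two beakers and the timer where they stand.

Things in the scene. Friction and masses are not known exactly. Their poses are not given: they have to be found in the camera images.
- dock: Aluminium base 196 x 150 x 12 mm fixed on the bench, left of the balance. Origin on the bench under the middle of the carrier's seat, z up. Seat 12 mm above the bench inside lips 5 mm high (1.5 mm play). Grey housings on its -x side (44 x 64 mm, 72 mm high, with the locking pin) and +x side (38 mm high); from each a steel catch reaches 10 mm over the carrier's foot and holds it down.
- pin_top (a point): Centre of the flat steel cap (22 mm across, 6 mm thick) on top of the upright locking pin; 84 mm from the dock's origin along the dock's -x, 92 mm above the bench when the pin is fully up and 78 mm when fully down.
- lock_pin (a joint): Travel of the locking pin in m: 0 fully up, 0.014 fully down on its stop. Sprung and stiff: it starts to move at about 6 N and needs about 8 N at the bottom; friction then keeps it down. Fully down, it has drawn both catches back off the carrier's foot.
- carrier: Vial carrier, about 0.3 kg empty (varies by a quarter): aluminium foot 106 x 134 x 6 mm, on it a white box 78 x 115 x 30 mm with six cells (2 along x, 3 along y), a steel post at each y end, a bar between them. Origin at the middle of its underside, z up; while docked its axes are the dock's and its origin is 12 mm above the bench.
- carrier_bar (a point): Middle of the carrier's lifting bar, square with rounded edges, 14 mm thick, 115 mm free length along the carrier's y, its axis 116 mm above the carrier's underside. Nothing stands under it nearer than 46 mm: grip it from above, the fingers closing along the carrier's x.
- mallet: Small mallet, about 0.2 kg, standing on one flat face of its head right of the balance: head a dark rubber cylinder 44 mm across, 56 mm long; wooden handle 18 mm wide, 22 mm high, level, along the mallet's -x to 124 mm from the head's axis, centre line 28 mm above the face. Origin at the centre of the head's lower (striking) face, z up.
- mallet_grip (a point): Point on the centre line of the mallet's handle, 50 mm from the head's axis (28 mm from the head's side), 28 mm above the striking face; grip here from above across the handle (fingers closing along the mallet's y).
- beaker: Bystander: glass beaker 55 x 62 x 70 mm, origin under its centre.
- timer: Bystander: bench timer 62 x 68 x 19 mm, origin under its centre.
- small_beaker: Bystander: small glass beaker 49 x 56 x 63 mm, origin under its centre.
- vial_1: Glass sample vial with white cap, 27 mm across and 61 mm high, 24 g, loose in a carrier cell; starts -18.5, +37.3 mm along the carrier's x, y, its origin (centre of its underside) 9 mm above the carrier's.
- vial_2: Glass sample vial with white cap, 27 mm across and 61 mm high, 24 g, loose in a carrier cell; starts +18.5, +37.3 mm along the carrier's x, y, its origin (centre of its underside) 9 mm above the carrier's.
- vial_3: Glass sample vial with white cap, 27 mm across and 61 mm high, 24 g, loose in a carrier cell; starts -18.5, +0.0 mm along the carrier's x, y, its origin (centre of its underside) 9 mm above the carrier's.
- vial_4: Glass sample vial with white cap, 27 mm across and 61 mm high, 24 g, loose in a carrier cell; starts +18.5, -37.3 mm along the carrier's x, y, its origin (centre of its underside) 9 mm above the carrier's.
Not all that is in view belongs to the job. Leave any orange look-alike of the carrier alone.

How it is judged:
By the outcome, as a careful person would: the job done as asked, in the order asked, and still so for the second after the job is handed in, while the arm keeps its last pose, push and grip.
It also fails if it takes over 72 s, if anything falls off the work surface, if the arm or the gripper's body presses on something with over 40 N, if the wrist force passes 120 N, or if a joint passes its speed limit or range.

## Working session

There is one attempt and no reset: what is moved stays moved. The work goes in short steps, Python scripts to look and compute and a tool call to move; the robot and the scene stay as the last step left them, time stands still between calls to the robot, and variables do not carry over. Pictures are saved under pics/ and viewed, at most 10 in all, crops included, and the job is handed in when it is done.

Besides the shell and the picture viewer there is one more tool, called after ">>>" as a command line: name --argument value ..., lists and objects as JSON in quotes. jog_arm: Moves the arm, as the interface text tells. Its arguments: {"type":"object","properties":{"series":{"type":"array"}},"required":["series"]}

```bash
ls; mkdir -p pics
cat > h.py <<'E'
import numpy as np, cv2
from bench import ctrl
def cap(n,f=None):
    c=ctrl.camera(n)
    if f: cv2.imwrite('pics/'+f,c['frame'])
    return c
def R(c):
    r=np.array(c['rotation'],float)
    if r.shape==(3,3): return r
    from scipy.spatial.transform import Rotation as Q
    return Q.from_quat(np.r_[r.ravel()[1:],r.ravel()[0]]).as_matrix()
def cloud(c):
    z=c['z_map']; v,u=np.indices(z.shape)
    p=np.stack([(u-c['cx'])/c['fx']*z,(v-c['cy'])/c['fy']*z,z],-1)
    return p@R(c).T+np.array(c['xyz'])
def ray(c,u,v,h):
    d=R(c)@np.array([(u-c['cx'])/c['fx'],(v-c['cy'])/c['fy'],1]); o=np.array(c['xyz'])
    return o+d*(h-o[2])/d[2]
E
python3 - <<'E'
from h import *
a=cap('scene');b=cap('top')
np.save('top.npy',b,allow_pickle=True);np.save('scene.npy',a,allow_pickle=True)
cv2.imwrite('pics/a.png',a['frame']);cv2.imwrite('pics/b.png',b['frame'])
for c in(a,b):print(c['xyz'],c['rotation'],c['fx'],c['cx'])
o=ctrl.get_obs();print(o)
E
```

```text
pics
[-0.35364702  0.59770768  0.75530833] [ 0.2150832  -0.41103306  0.78012526 -0.41975662] 464.8608228237304 257.42309012887415
[0.38366162 0.03233262 1.55373061] [ 0.02630117 -0.69702369  0.71619317 -0.02309913] 470.0051925935353 261.3046891361308
{'time_s': 0.1, 'q': array([ 9.63710702e-01,  1.81422653e-01,  1.60788450e+00, -5.87430376e-07,
        1.35382358e+00, -2.06307694e-01]), 'dq': array([ 0.00133494, -0.00114692, -0.00340508,  0.00113384,  0.00010814,
        0.00015584]), 'joint_efforts': array([ 8.94434306e-04, -4.45880842e+01, -3.52239740e+01, -2.36973319e-04,
        4.12091904e-03, -2.33071052e-05]), 'eef_pos': array([0.22403104, 0.52903106, 0.23051041]), 'eef_rot': array([-3.03950540e-04,  1.99050407e-01,  9.79988951e-01, -7.06422343e-04]), 'wrist_force': array([-0.60327744,  0.91994823,  0.31844248]), 'torque': array([-0.00612166, -0.0497517 , -0.00845826]), 'grasp_force': 0.0, 'opening': 0.9985442471536903}
```

View pics/a.png

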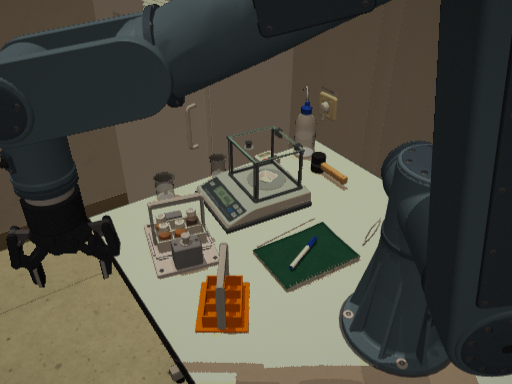

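View pics/b.png

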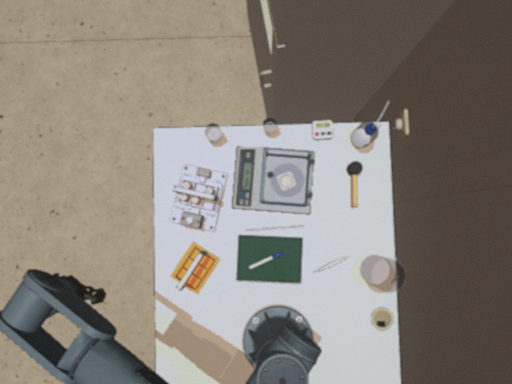

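The scene view shows the dock with the white carrier at (180,235) and its pin housing at (187,250), an orange decoy at (223,300), the balance with its frame at (255,185), and the mallet at (325,168). In the top view the dock is at (198,197) with its housing at (190,221), and the mallet head is at (355,168) with its handle running to (354,206).

Run:
```python
from h import *
b=np.load('top.npy',allow_pickle=True).item();a=np.load('scene.npy',allow_pickle=True).item()
P=cloud(b);f=b['frame'];hsv=cv2.cvtColor(f,cv2.COLOR_BGR2HSV)
print('bench z',np.nanmedian(P[300:330,200:230,2]),P[235,335],P[310,340])
# mallet
win=np.zeros(f.shape[:2],bool);win[155:215,338:372]=1
h=win&(P[...,2]>.02)&(P[...,2]<.08)
wood=h&(hsv[...,1]>90)&(hsv[...,2]>90)&(P[...,2]>.03)&(P[...,2]<.05)
head=h&(hsv[...,2]<75)&(P[...,2]>.05)
for n,m in(('wood',wood),('head',head)):
    q=P[m];print(n,m.sum(),q.mean(0),q.min(0),q.max(0),cv2.minAreaRect(q[:,:2].astype(np.float32)*1000))
# dock heights
win=np.zeros(f.shape[:2],bool);win[155:240,160:232]=1
for lo,hi in((.004,.02),(.034,.041),(.066,.078),(.084,.1),(.12,.145)):
    m=win&(P[...,2]>lo)&(P[...,2]<hi);q=P[m]
    if len(q)>3:print(lo,m.sum(),q.mean(0).round(4),cv2.minAreaRect(q[:,:2].astype(np.float32)*1000))
print('balance max z',P[145:215,235:315,2].max())
x=np.hstack([cv2.resize(f[155:240,160:235],None,fx=5,fy=5,interpolation=2),cv2.resize(f[155:240,325:395],None,fx=5,fy=5,interpolation=2)])
cv2.imwrite('pics/c.png',x)
cv2.imwrite('pics/d.png',cv2.resize(a['frame'][180:285,135:225],None,fx=5,fy=5,interpolation=2))
```

```text
bench z 0.00012299128785309144 [ 0.33271436 -0.1998944   0.00212521] [ 8.95325899e-02 -2.07270267e-01 -5.97435598e-05]
wood 153 [ 0.47725212 -0.26114834  0.0386104 ] [ 0.42538021 -0.26950433  0.03073088] [ 0.52774956 -0.25303815  0.04840478] ((476.40594482421875, -261.62109375), (14.030755043029785, 102.35123443603516), 87.83589935302734)
head 100 [ 0.54635916 -0.26306824  0.05611778] [ 0.52998827 -0.28101557  0.05017666] [ 0.56554336 -0.24361231  0.06256074] ((545.9910278320312, -263.09149169921875), (34.442867279052734, 36.284725189208984), 16.97365951538086)
0.004 1657 [0.4721 0.2453 0.0116] ((470.9900817871094, 256.50439453125), (236.18951416015625, 278.4764709472656), 88.63645935058594)
0.034 111 [0.5213 0.2302 0.0373] ((476.90399169921875, 225.1888427734375), (168.46310424804688, 100.895751953125), 23.7224063873291)
0.066 246 [0.4079 0.2612 0.0709] ((438.73028564453125, 249.11224365234375), (122.46321868896484, 134.54315185546875), 77.18063354492188)
0.084 73 [0.4386 0.2577 0.0889] ((442.4314270019531, 242.86566162109375), (110.2900161743164, 119.32237243652344), 75.50297546386719)
0.12 205 [0.4766 0.2424 0.1343] ((477.04791259765625, 242.8460693359375), (128.1300506591797, 16.23203468322754), 76.49720764160156)
balance max z 1.5537306099347483
```

View pics/c.png

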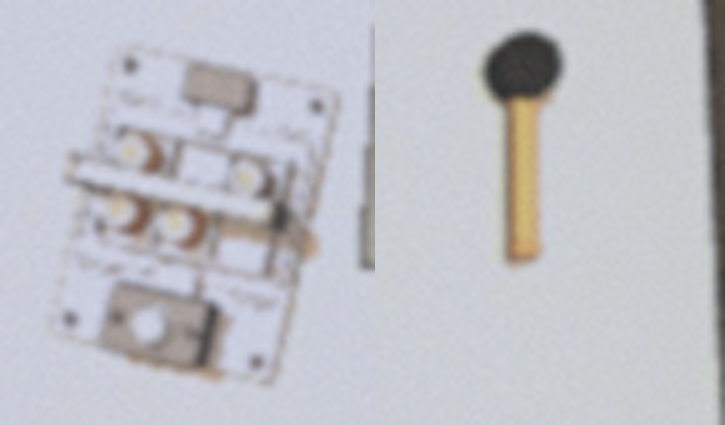

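The crop shows the pin cap at (152,325) on the grey housing, with the bar running from (70,165) to (280,212). That puts the dock yaw at about -13.5°, and the mallet is upright with its handle along world -x. The numbers fit: bar centre (0.477, 0.243), mallet head (0.546, -0.263), handle end 0.121 m from the head. I'm moving now.

>>> jog_arm --series '[[[0, 0, -25, 0, 0, -0.0915, 85], [0, 0, -25, 0, 0, -0.0915, 85], [0, 0, -25, 0, 0, -0.0915, 85], [0, 0, -25, 0, 0, -0.0915, 85], [-16.6, -43.3, 0, 0, 0, 0, 85], [-16.6, -43.3, 0, 0, 0, 0, 85], [-16.6, -43.3, 0, 0, 0, 0, 85], [-16.6, -43.3, 0, 0, 0, 0, 85], [-16.6, -43.3, 0, 0, 0, 0, 85], [-16.6, -43.3, 0, 0, 0, 0, 85]]]'

```text
time_s: 1.1
eef_pos: [0.3147, 0.2647, 0.331]
eef_rot: [-0.0, 0.017, 1.0, -0.0]
wrist_force: [0.8, -0.2, -0.4]
opening: 0.994
grasp_force: 0.0
```

```bash
cat >> h.py <<'E'
from scipy.spatial.transform import Rotation as Q
def tool():
    o=ctrl.get_obs(); q=np.array(o['eef_rot']); return np.array(o['eef_pos']),Q.from_quat(np.r_[q[1:],q[0]]).as_matrix(),o
def to(xyz,yaw):
    "pure turn first (rad about tool axes), then the shift (mm) in the turned tool; yaw: tool y angle in deg, tool down"
    p,r,o=tool(); a=np.radians(yaw); y=np.array([np.cos(a),np.sin(a),0]); z=np.array([0,0,-1.])
    T=np.stack([np.cross(y,z),y,z],1)
    print('turn',Q.from_matrix(r.T@T).as_rotvec().round(4),'shift',((np.array(xyz)-p)@T*1000).round(1),'tcp',p.round(4),'ang',np.degrees(np.arctan2(r[1,1],r[0,1])).round(1),'t',round(o['time_s'],2),'F',np.round(o['wrist_force'],1),'op',o['opening'],o['grasp_force'])
E
python3 - <<'E'
from h import *
b=np.load('top.npy',allow_pickle=True).item();P=cloud(b)
q=P[145:215,235:315].reshape(-1,3);q=q[q[:,2]<1];print('bal',q[:,2].max(),q[q[:,2]>.05].min(0),q[q[:,2]>.05].max(0))
print('pin ray',ray(b,190.4,220,.092))
to([.496,-.2612,.15],88)
E
```

```text
bal 0.2017917373120206 [ 0.4063353  -0.13459095  0.05001366] [0.62310299 0.10653572 0.20179174]
pin ray [0.39402741 0.26034611 0.092     ]
turn [-0.0001 -0.      0.0008] shift [-199.5 -519.2  181. ] tcp [0.3147 0.2647 0.331 ] ang 88.0 t 1.1 F [ 0.8 -0.2 -0.4] op 0.9944679753154493 0.0
```

>>> jog_arm --series '[[[-16.6, -43.3, 0, 0, 0, 0, 85], [-16.6, -43.3, 0, 0, 0, 0, 85], [-16.6, -43.3, 0, 0, 0, 0, 85], [-16.6, -43.3, 0, 0, 0, 0, 85], [-16.6, -43.3, 0, 0, 0, 0, 85], [-16.6, -43.3, 0, 0, 0, 0, 85], [-16.6, -43.3, 0, 0, 0, 0, 85], [-16.6, -43.3, 0, 0, 0, 0, 85], [-16.6, -43.3, 0, 0, 0, 0, 85], [-16.6, -43.3, 0, 0, 0, 0, 85]]]'

```text
time_s: 2.1
eef_pos: [0.4657, -0.1741, 0.3309]
eef_rot: [-0.0, 0.018, 1.0, 0.0]
wrist_force: [1.0, 1.0, 0.7]
opening: 0.994
grasp_force: 0.0
```

>>> jog_arm --series '[[[-16.6, -43.3, 20, 0, 0, 0, 85], [-16.6, -43.3, 20, 0, 0, 0, 85], [0, 0, 35, 0, 0, 0, 85], [0, 0, 35, 0, 0, 0, 85], [0, 0, 30, 0, 0, 0, 85], [0, 0, 20, 0, 0, 0, 85], [0, 0, 15, 0, 0, 0, 85], [0, 0, 0, 0, 0, 0, 85], [0, 0, 0, 0, 0, 0, 85], [0, 0, 0, 0, 0, 0, 85]]]'

```text
time_s: 3.1
eef_pos: [0.4964, -0.2596, 0.1583]
eef_rot: [0.001, 0.017, 1.0, -0.001]
wrist_force: [-0.3, 0.3, 1.0]
opening: 0.997
grasp_force: 0.0
```

Run:
```python
from h import *
c=cap('wrist','e.png');np.save('w.npy',c,allow_pickle=True)
P=cloud(c);f=c['frame'];hsv=cv2.cvtColor(f,cv2.COLOR_BGR2HSV)
near=(abs(P[...,0]-.49)<.12)&(abs(P[...,1]+.262)<.06)
wood=near&(hsv[...,1]>90)&(hsv[...,2]>60)&(P[...,2]>.034)&(P[...,2]<.045)
head=near&(P[...,2]>.051)&(P[...,2]<.062)
for n,m in(('wood',wood),('head',head)):
    q=P[m];print(n,m.sum(),q.mean(0),cv2.minAreaRect(q[:,:2].astype(np.float32)*1000))
q=P[wood]
print(np.polyfit(q[:,0],q[:,1],1))
to([.496,-.2612,.15],88);print(c['xyz'])
```

```text
wood 1886 [ 0.46658353 -0.26159222  0.03896162] ((478.4611511230469, -261.3641662597656), (19.636329650878906, 102.85079956054688), 88.71247100830078)
head 1765 [ 0.54832553 -0.26424358  0.05625244] ((549.8366088867188, -264.31402587890625), (42.887821197509766, 42.80355453491211), 31.3945369720459)
[-0.04018719 -0.24284154]
turn [-0.0017  0.0022  0.0003] shift [ 0.3 -1.6  8.3] tcp [ 0.4964 -0.2596  0.1583] ang 88.0 t 3.15 F [0.1 1.2 0.8] op 0.9925124416392884 0.0
[ 0.41716102 -0.25680047  0.30122867]
```

View pics/e.png

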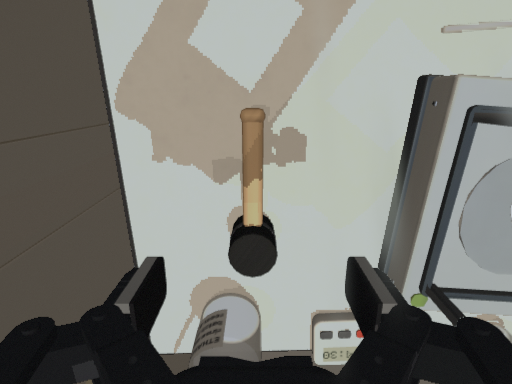

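The wrist view shows the mallet handle from (253,110) to (253,225) and the head at (253,250), centred between the fingers, with nothing near the finger paths. I'll descend and grip.

>>> jog_arm --series '[[[-1.5, -2.9, 25, 0, 0, 0.006, 85], [0, 0, 30, 0, 0, 0, 85], [0, 0, 30, 0, 0, 0, 85], [0, 0, 25, 0, 0, 0, 85], [0, 0, 20, 0, 0, 0, 85], [0, 0, 12, 0, 0, 0, 85], [0, 0, 6, 0, 0, 0, 85], [0, 0, 0, 0, 0, 0, 85], [0, 0, 0, 0, 0, 0, 40], [0, 0, 0, 0, 0, 0, 10]]]'

```text
time_s: 4.15
eef_pos: [0.4977, -0.2626, 0.0099]
eef_rot: [0.001, 0.02, 1.0, -0.001]
wrist_force: [0.1, 0.6, 0.1]
opening: 0.687
grasp_force: 0.0
```

>>> jog_arm --series '[[[0, 0, 0, 0, 0, 0, 5], [0, 0, 0, 0, 0, 0, 5], [0, 0, 0, 0, 0, 0, 5], [0, 0, 0, 0, 0, 0, 5], [0, 0, 0, 0, 0, 0, 5], [0, 0, 0, 0, 0, 0, 5], [0, 0, 0, 0, 0, 0, 5], [0, 0, 0, 0, 0, 0, 5], [0, 0, 0, 0, 0, 0, 5], [0, 0, 0, 0, 0, 0, 5]]]'

```text
time_s: 5.15
eef_pos: [0.4971, -0.2621, 0.0091]
eef_rot: [0.0, 0.02, 1.0, -0.0]
wrist_force: [-2.8, 0.9, 6.1]
opening: 0.199
grasp_force: 60.0
```

>>> jog_arm --series '[[[0, 0, -15, 0, 0, 0, 5], [0, 0, -35, 0, 0, 0, 5], [0, 0, -45, 0, 0, 0, 5], [0, 0, -45, 0, 0, 0, 5], [0, 0, -45, 0, 0, 0, 5], [0, 0, -45, 0, 0, 0, 5], [0, 0, -45, 0, 0, 0, 5], [0, 0, -35, 0, 0, 0, 5], [0, 0, -10, 0, 0, 0, 5], [0, 0, 0, 0, 0, 0, 5]]]'

```text
time_s: 6.15
eef_pos: [0.4972, -0.2622, 0.3301]
eef_rot: [0.001, 0.02, 1.0, -0.001]
wrist_force: [0.1, 0.1, -2.3]
opening: 0.201
grasp_force: 59.1
```

Run:
```python
from h import *
c=cap('wrist','f.png')
P=cloud(c);p,r,o=tool()
# head & handle in tool frame
L=(P-p)@r
hsv=cv2.cvtColor(c['frame'],cv2.COLOR_BGR2HSV)
near=(c['z_map']>0)&(abs(L[...,1])<.04)&(abs(L[...,0])<.14)&(L[...,2]>-.06)&(L[...,2]<.04)
wood=near&(hsv[...,1]>90)&(hsv[...,2]>60)&(L[...,0]>0.01)
head=near&(L[...,0]<-.025)&(hsv[...,2]<70)
q=L[wood];print('wood',len(q),q.mean(0),'slope z',np.polyfit(q[:,0],q[:,2],1),'y',np.polyfit(q[:,0],q[:,1],1))
q=L[head];print('head',len(q),q.mean(0),q.min(0),q.max(0))
# pin target: dock estimate
to([.39+.0,.21,.32],155)
```

```text
wood 6782 [ 0.04296029 -0.00058576 -0.03207277] slope z [-0.00190618 -0.03199088] y [-0.00113167 -0.00053715]
head 694 [-0.03432479 -0.0003312  -0.0267731 ] [-0.03768348 -0.01410151 -0.03737364] [-0.03108798  0.01304677 -0.00931434]
turn [ 1.0000e-03 -4.0000e-04 -1.1752e+00] shift [-382.4  295.9    7.8] tcp [ 0.4966 -0.2616  0.3278] ang 87.7 t 6.2 F [-0.4 -0.1 -4.2] op 0.2022153334197421 59.13509130477905
```

View pics/f.png

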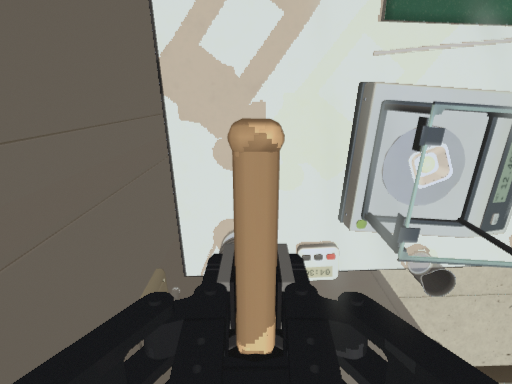

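The wrist view shows the handle running straight from (255,130) to (255,350) between the pads, with the mallet level (slope -0.002). Next I'll turn it and carry it over to the pin.

>>> jog_arm --series '[[[0, 0, 0, 0, 0, -0.1175, 5], [0, 0, 0, 0, 0, -0.1175, 5], [0, 0, 0, 0, 0, -0.1175, 5], [0, 0, 0, 0, 0, -0.1175, 5], [0, 0, 0, 0, 0, -0.1175, 5], [0, 0, 0, 0, 0, -0.1175, 5], [0, 0, 0, 0, 0, -0.1175, 5], [0, 0, 0, 0, 0, -0.1175, 5], [0, 0, 0, 0, 0, -0.1175, 5], [0, 0, 0, 0, 0, -0.1175, 5]]]'

```text
time_s: 7.2
eef_pos: [0.5353, -0.2009, 0.3215]
eef_rot: [-0.03, -0.488, 0.872, -0.014]
wrist_force: [-0.0, -0.3, -2.4]
opening: 0.198
grasp_force: 59.0
```

>>> jog_arm --series '[[[-15, 12.4, 0, 0, 0, 0, 5], [-25, 20.6, 0, 0, 0, 0, 5], [-28, 23.2, 0, 0, 0, 0, 5], [-28, 23.2, 0, 0, 0, 0, 5], [-28, 23.2, 0, 0, 0, 0, 5], [-28, 23.2, 0, 0, 0, 0, 5], [-28, 23.2, 0, 0, 0, 0, 5], [-28, 23.2, 0, 0, 0, 0, 5], [-28, 23.2, 0, 0, 0, 0, 5], [-28, 23.2, 0, 0, 0, 0, 5]]]'

```text
time_s: 8.2
eef_pos: [0.486, 0.1385, 0.3055]
eef_rot: [-0.03, -0.487, 0.873, -0.015]
wrist_force: [0.5, 0.0, -1.6]
opening: 0.2
grasp_force: 59.1
```

Run:
```python
from h import *
to([.3727,.2147,.30],155)
```

```text
turn [ 0.0076 -0.0674 -0.116 ] shift [-21.1 134.9   5.5] tcp [0.486  0.1385 0.3055] ang 148.3 t 8.2 F [ 0.5  0.  -1.6] op 0.2000320792091048 59.05692994594574
```

>>> jog_arm --series '[[[0, 0, 0, 0.0025, -0.0225, -0.0387, 5], [0, 0, 0, 0.0025, -0.0225, -0.0387, 5], [0, 0, 0, 0.0025, -0.0225, -0.0387, 5], [0, 0, 0, 0, 0, 0, 5], [-4, 27, 1, 0, 0, 0, 5], [-4, 27, 1, 0, 0, 0, 5], [-4, 27, 1, 0, 0, 0, 5], [-4, 27, 1, 0, 0, 0, 5], [-4, 27, 1, 0, 0, 0, 5], [0, 0, 0, 0, 0, 0, 5]]]'

```text
time_s: 9.2
eef_pos: [0.371, 0.2134, 0.3011]
eef_rot: [0.0, -0.538, 0.843, -0.0]
wrist_force: [-0.2, -0.2, -2.8]
opening: 0.195
grasp_force: 59.4
```

Run:
```python
from h import *
to([.3727,.2147,.30],155)
print(tool()[2]['q'].round(3))
c=cap('top');s=cap('scene')
np.save('top2.npy',c,allow_pickle=True)
x=np.hstack([cv2.resize(c['frame'][150:250,150:250],(400,400)),cv2.resize(s['frame'][150:290,110:250],(400,400))])
cv2.imwrite('pics/g.png',x)
```

```text
turn [-0.0006  0.0003  0.0022] shift [-1.9 -1.1  1.1] tcp [0.371  0.2134 0.3011] ang 155.1 t 9.2 F [-0.2 -0.2 -2.8] op 0.19469409640337246 59.424355030059814
[ 0.243 -0.221  1.861 -0.     1.501 -2.464]
```

View pics/g.png

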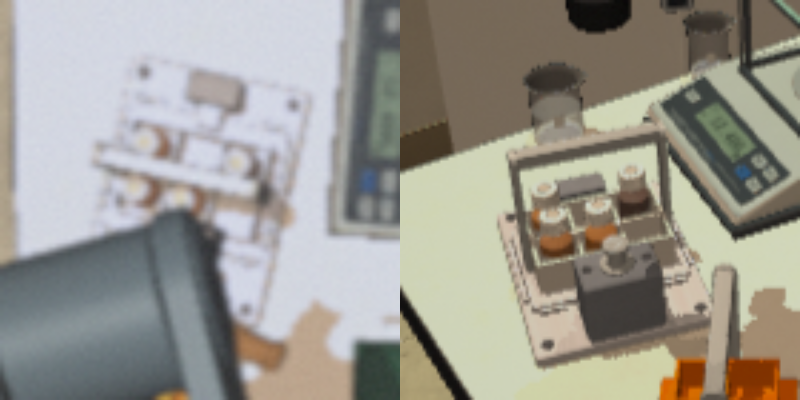

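The left crop shows the arm covering the housing from above. The right crop (scene) shows the pin cap unobstructed at (615,242), on top of the grey housing. I'll measure the cap in the scene depth.

Run:
```python
from h import *
s=cap('scene');t=np.load('top.npy',allow_pickle=True).item()
for c,n in((s,'scene'),(t,'top')):
    P=cloud(c);d=np.hypot(P[...,0]-.3945,P[...,1]-.2614)
    m=(d<.018)&(P[...,2]>.086)&(P[...,2]<.098);q=P[m];v,u=np.nonzero(m)
    print(n,len(q),q.mean(0).round(4),q.min(0).round(4),q.max(0).round(4),u.mean(),v.mean())
    print(ray(c,u.mean(),v.mean(),.092))
# bar in scene
P=cloud(s);m=(P[...,2]>.125)&(P[...,2]<.14)&(np.hypot(P[...,0]-.477,P[...,1]-.243)<.07);q=P[m];print('bar',len(q),cv2.minAreaRect(q[:,:2].astype(np.float32)*1000),q.mean(0))
```

```text
scene 57 [0.3927 0.2692 0.09  ] [0.382  0.259  0.0861] [0.4067 0.2791 0.0934] 184.859649122807 235.66666666666666
[0.39041351 0.27025452 0.092     ]
top 34 [0.3954 0.2639 0.092 ] [0.3878 0.2549 0.0863] [0.4036 0.2745 0.0974] 189.23529411764707 219.58823529411765
[0.39540092 0.26394438 0.092     ]
bar 347 ((474.7677307128906, 248.49172973632812), (127.20915985107422, 18.423358917236328), 75.82707977294922) [0.47305241 0.24995308 0.13169436]
```

>>> jog_arm --series '[[[-4.7, 0.2, 15, 0, 0, 0, 5], [0, 0, 30, 0, 0, 0, 5], [0, 0, 35, 0, 0, 0, 5], [0, 0, 35, 0, 0, 0, 5], [0, 0, 30, 0, 0, 0, 5], [0, 0, 20, 0, 0, 0, 5], [0, 0, 14, 0, 0, 0, 5], [0, 0, 10, 0, 0, 0, 5], [0, 0, 0, 0, 0, 0, 5], [0, 0, 0, 0, 0, 0, 5]]]'

```text
time_s: 10.35
eef_pos: [0.3772, 0.2167, 0.1139]
eef_rot: [0.002, -0.538, 0.843, -0.001]
wrist_force: [0.7, 0.4, -1.8]
opening: 0.201
grasp_force: 59.4
```

Run:
```python
from h import *
to([.3727,.2178,.112],155)
s=cap('scene')
x=cv2.resize(s['frame'][150:290,100:240],(600,600),interpolation=2)
cv2.imwrite('pics/h.png',x)
```

```text
turn [-0.0038  0.0022  0.0006] shift [0.9 4.5 1.9] tcp [0.3772 0.2167 0.1139] ang 155.0 t 10.35 F [ 0.7  0.4 -1.8] op 0.20059996541286962 59.393643736839294
```

View pics/h.png

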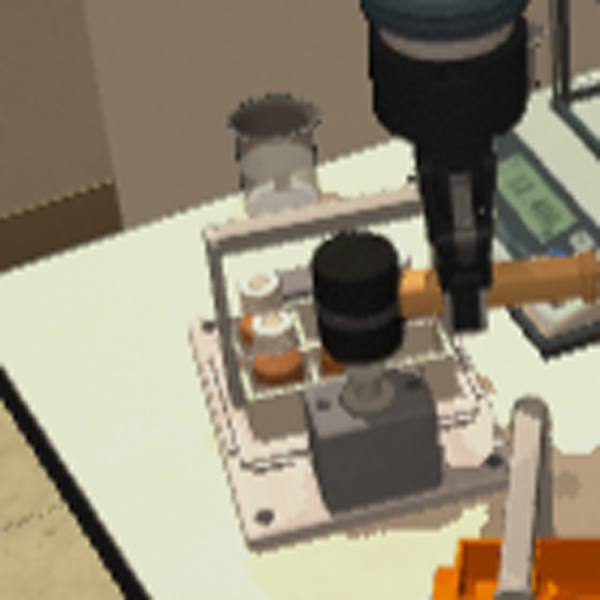

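The scene crop shows the mallet head at (357,345), level and just above the cap at (369,385). The head is a few mm to the left, so I'll shift it about 5 mm toward the robot and then press slowly.

>>> jog_arm --series '[[[4, 4.2, 0, 0, 0, 0, 5], [0, 0, 5, 0, 0, 0, 5], [0, 0, 4, 0, 0, 0, 5], [0, 0, 3, 0, 0, 0, 5], [0, 0, 2, 0, 0, 0, 5], [0, 0, 2, 0, 0, 0, 5], [0, 0, 2, 0, 0, 0, 5], [0, 0, 2, 0, 0, 0, 5], [0, 0, 0, 0, 0, 0, 5], [0, 0, 0, 0, 0, 0, 5]]]'

```text
time_s: 11.4
eef_pos: [0.3712, 0.2151, 0.0935]
eef_rot: [0.002, -0.538, 0.843, -0.001]
wrist_force: [-0.8, -1.3, 1.1]
opening: 0.2
grasp_force: 60.1
```

>>> jog_arm --series '[[[0, 0, 2, 0, 0, 0, 5], [0, 0, 2, 0, 0, 0, 5], [0, 0, 2, 0, 0, 0, 5], [0, 0, 0, 0, 0, 0, 5], [0, 0, 0, 0, 0, 0, 5], [0, 0, 0, 0, 0, 0, 5], [0, 0, 0, 0, 0, 0, 5], [0, 0, 0, 0, 0, 0, 5], [0, 0, 0, 0, 0, 0, 5], [0, 0, 0, 0, 0, 0, 5]]]'

```text
time_s: 12.4
eef_pos: [0.3713, 0.2151, 0.0875]
eef_rot: [0.002, -0.538, 0.843, -0.001]
wrist_force: [0.1, 0.7, 0.1]
opening: 0.201
grasp_force: 59.8
```

Run:
```python
from h import *
to([.3717,.2148,.08],155);print(tool()[2]['torque'])
s=cap('scene')
x=cv2.resize(s['frame'][150:290,100:240],(600,600),interpolation=2)
cv2.imwrite('pics/i.png',x)
```

```text
turn [-0.0037  0.0022  0.0013] shift [ 0.1 -0.5  7.5] tcp [0.3713 0.2151 0.0875] ang 155.1 t 12.4 F [0.1 0.7 0.1] op 0.20107008673297952 59.76086676120758
[ 0.17392399 -0.03020462 -0.00553762]
```

View pics/i.png

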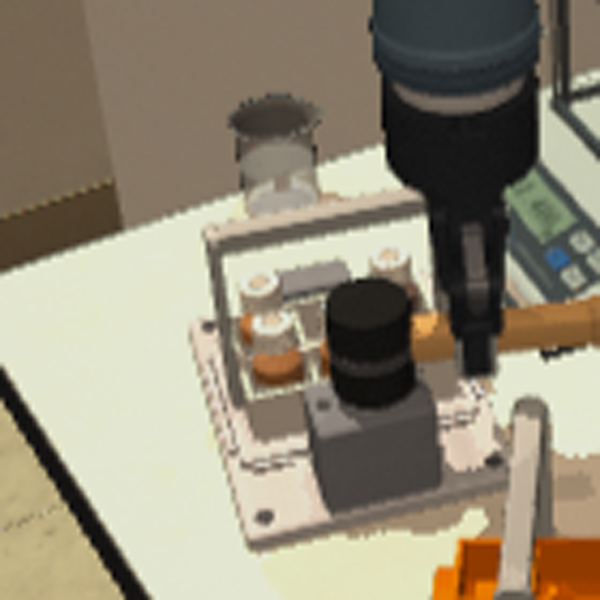

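The crop shows the head now seated on the cap at (370,390), but the handle slope has changed: it's flatter, from (415,330) to (600,322). The mallet may be pivoting in the grip, so I'll measure its tilt.

```bash
cat >> h.py <<'E'
def tilt():
    c=cap('wrist');P=cloud(c);p,r,o=tool();L=(P-p)@r
    hsv=cv2.cvtColor(c['frame'],cv2.COLOR_BGR2HSV)
    m=(c['z_map']>0)&(abs(L[...,1])<.012)&(L[...,0]<.12)&(L[...,2]>-.06)&(L[...,2]<.04)&(hsv[...,1]>90)&(hsv[...,2]>60)&(L[...,0]>0.015)
    q=L[m];print('handle top: slope,z0',np.polyfit(q[:,0],q[:,2],1).round(4),len(q),q[:,0].max())
    return c
E
python3 - <<'E'
from h import *
tilt()
for i in range(3):
    o=ctrl.get_obs();print(o['wrist_force'].round(2),o['torque'].round(3));cap('top')
E
```

```text
handle top: slope,z0 [-0.0022 -0.0297] 6501 0.07091475198933642
[ 0.66 -0.19  0.7 ] [ 0.144 -0.04  -0.01 ]
[-0.22  1.42 -0.63] [ 0.126 -0.094  0.013]
[ 0.23  1.37 -0.34] [ 0.094 -0.069  0.008]
```

The handle is still level, so the face is at about 0.078 m and the pin is nearly down; friction explains the low reading. I'll press on against the stop.

>>> jog_arm --series '[[[0, 0, 1, 0, 0, 0, 5], [0, 0, 1, 0, 0, 0, 5], [0, 0, 1, 0, 0, 0, 5], [0, 0, 0, 0, 0, 0, 5], [0, 0, 0, 0, 0, 0, 5], [0, 0, 0, 0, 0, 0, 5], [0, 0, 0, 0, 0, 0, 5], [0, 0, 0, 0, 0, 0, 5], [0, 0, 0, 0, 0, 0, 5], [0, 0, 0, 0, 0, 0, 5]]]'

```text
time_s: 13.65
eef_pos: [0.3714, 0.2145, 0.0856]
eef_rot: [0.002, -0.538, 0.843, -0.002]
wrist_force: [-5.8, -5.7, 12.7]
opening: 0.2
grasp_force: 62.0
```

Run:
```python
from h import *
tilt();to([.3717,.2148,.08],155);print(tool()[2]['torque'])
```

```text
handle top: slope,z0 [ 0.0132 -0.0296] 6448 0.07111047804703324
turn [-0.0042  0.001   0.0019] shift [-0.4 -0.1  5.5] tcp [0.3714 0.2145 0.0855] ang 155.1 t 13.7 F [-5.8 -6.4 14.7] op 0.2060337754705794 62.00775861740112
[-0.47795178  0.6438755   0.11269407]
```

The force rose to about 16 N, so the pin is on its stop. I'll lift off and check its height.

>>> jog_arm --series '[[[0, 0, 1, 0, 0, 0, 5], [0, 0, 0, 0, 0, 0, 5], [0, 0, -5, 0, 0, 0, 5], [0, 0, -15, 0, 0, 0, 5], [0, 0, -30, 0, 0, 0, 5], [0, 0, -35, 0, 0, 0, 5], [0, 0, -35, 0, 0, 0, 5], [0, 0, -35, 0, 0, 0, 5], [0, 0, -20, 0, 0, 0, 5], [0, 0, 0, 0, 0, 0, 5]]]'

```text
time_s: 14.7
eef_pos: [0.372, 0.2154, 0.2613]
eef_rot: [0.004, -0.538, 0.843, -0.002]
wrist_force: [0.1, 0.3, -2.6]
opening: 0.203
grasp_force: 60.0
```

Run:
```python
from h import *
tilt();to([.36,.08,.2],155)
s=cap('scene');P=cloud(s)
d=np.hypot(P[...,0]-.393,P[...,1]-.266);m=(d<.014)&(P[...,2]>.074);q=P[m];print('pin',len(q),np.percentile(q[:,2],[50,80,90,97,100]).round(4))
x=cv2.resize(s['frame'][150:290,100:240],(600,600),interpolation=2)
cv2.imwrite('pics/j.png',x)
t=np.load('top.npy',allow_pickle=True).item();T=cloud(t)
# free-space map: heights in area between dock, decoy, board
for X in np.arange(.26,.46,.02):
    print(round(X,2),[int(1000*T[...,2][(abs(T[...,0]-X)<.01)&(abs(T[...,1]-Y)<.01)].max(initial=0)) for Y in np.arange(.24,-.06,-.02)])
```

```text
handle top: slope,z0 [ 0.0178 -0.0318] 6359 0.0703647175652238
turn [-0.0052  0.0032  0.0014] shift [127.  -47.2  59. ] tcp [0.3709 0.215  0.259 ] ang 155.1 t 14.75 F [-0.4  0.4 -2.9] op 0.19845893644604315 59.99569237232208
pin 159 [0.3061 0.3077 0.4975 0.5013 0.5086]
0.26 [127, 18, 43, 11, 6, 6, 19, 17, 16, 27, 34, 32, 32, 18, 21]
0.28 [128, 125, 41, 8, 8, 7, 21, 16, 18, 20, 17, 30, 36, 34, 18]
0.3 [129, 124, 8, 6, 7, 4, 16, 17, 18, 22, 19, 19, 20, 20, 20]
0.32 [7, 6, 9, 5, 5, 8, 19, 21, 20, 18, 21, 20, 20, 19, 22]
0.34 [12, 5, 4, 8, 6, 6, 18, 18, 17, 21, 19, 18, 18, 17, 20]
0.36 [70, 19, 19, 5, 9, 3, 4, 10, 14, 12, 12, 12, 10, 9, 9]
0.38 [78, 22, 22, 12, 6, 5, 3, 5, 6, 8, 1553, 5, 8, 6, 8]
0.4 [77, 58, 22, 13, 6, 4, 5, 5, 9, 7, 7, 5, 5, 7, 8]
0.42 [68, 24, 56, 24, 7, 19, 38, 47, 54, 64, 65, 66, 68, 68, 65]
0.44 [84, 48, 52, 23, 7, 37, 45, 55, 62, 65, 187, 188, 183, 185, 186]
```

View pics/j.png

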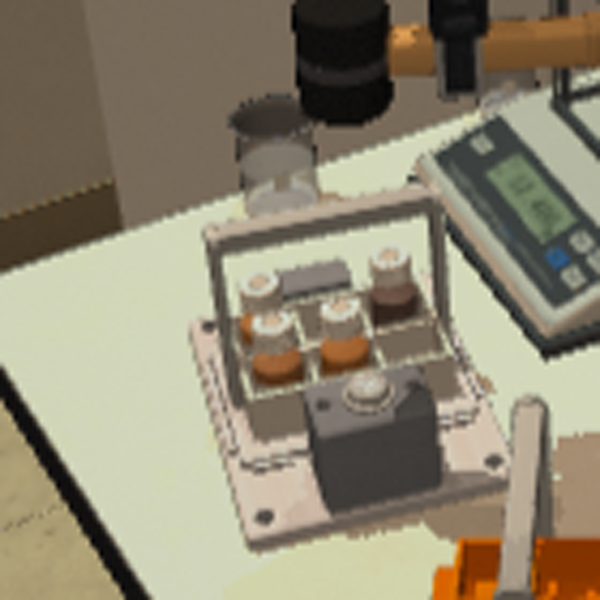

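The scene crop shows the cap at (370,383) now low on the housing, so the pin is down. The carrier and vials haven't moved. I'll take the mallet back to its free spot on the right.

>>> jog_arm --series '[[[0, 0, -10, 0, 0, 0.12, 5], [0, 0, -10, 0, 0, 0.12, 5], [0, 0, -10, 0, 0, 0.12, 5], [0, 0, 0, 0, 0, 0.12, 5], [0, 0, 0, 0, 0, 0.12, 5], [0, 0, 0, 0, 0, 0.12, 5], [0, 0, 0, 0, 0, 0.12, 5], [0, 0, 0, 0, 0, 0.12, 5], [0, 0, 0, 0, 0, 0.12, 5], [0, 0, 0, 0, 0, 0.092, 5]]]'

```text
time_s: 15.8
eef_pos: [0.3691, 0.2147, 0.2858]
eef_rot: [-0.0, 0.02, 1.0, -0.0]
wrist_force: [-0.1, 0.9, -1.8]
opening: 0.202
grasp_force: 59.9
```

>>> jog_arm --series '[[[-5, -18, 0, 0, 0, 0, 5], [-9, -30, 0, 0, 0, 0, 5], [-12, -38, 0, 0, 0, 0, 5], [-12, -38, 0, 0, 0, 0, 5], [-12, -38, 0, 0, 0, 0, 5], [-12, -38, 0, 0, 0, 0, 5], [-12, -38, 0, 0, 0, 0, 5], [-12, -38, 0, 0, 0, 0, 5], [-12, -38, 0, 0, 0, 0, 5], [-12, -38, 0, 0, 0, 0, 5]]]'

```text
time_s: 16.8
eef_pos: [0.4666, -0.1419, 0.2859]
eef_rot: [0.0, 0.018, 1.0, 0.001]
wrist_force: [0.3, 0.7, -2.4]
opening: 0.203
grasp_force: 59.8
```

Run:
```python
from h import *
to([.497,-.262,.15],88)
```

```text
turn [ 0.0029  0.0001 -0.0017] shift [ -34.6 -119.   135.9] tcp [ 0.4666 -0.1419  0.2859] ang 87.9 t 16.8 F [ 0.3  0.7 -2.4] op 0.20288195958050545 59.82903599739075
```

>>> jog_arm --series '[[[-10, -34, 0, 0, 0, 0, 5], [-10, -34, 0, 0, 0, 0, 5], [-8, -30, 0, 0, 0, 0, 5], [-4, -14, 10, 0, 0, 0, 5], [0, 0, 30, 0, 0, 0, 5], [0, 0, 45, 0, 0, 0, 5], [0, 0, 45, 0, 0, 0, 5], [0, 0, 45, 0, 0, 0, 5], [0, 0, 35, 0, 0, 0, 5], [0, 0, 25, 0, 0, 0, 5]]]'

```text
time_s: 17.8
eef_pos: [0.4934, -0.2505, 0.0485]
eef_rot: [-0.001, 0.018, 1.0, 0.003]
wrist_force: [1.0, -0.6, -1.1]
opening: 0.203
grasp_force: 59.8
```

Run:
```python
from h import *
cap('top');to([.497,-.262,.0105],88)
```

```text
turn [ 0.0087 -0.0062 -0.0011] shift [ -6.  -12.6  34.7] tcp [ 0.4915 -0.2492  0.0452] ang 87.9 t 17.85 F [-3.3  1.4 -5.1] op 0.19963252982536436 59.61975574493408
```

>>> jog_arm --series '[[[-3, -6, 0, 0.004, -0.003, 0, 5], [-3, -6, 0, 0.004, -0.003, 0, 5], [0, 0, 12, 0, 0, 0, 5], [0, 0, 10, 0, 0, 0, 5], [0, 0, 6, 0, 0, 0, 5], [0, 0, 2, 0, 0, 0, 5], [0, 0, 2, 0, 0, 0, 5], [0, 0, 1, 0, 0, 0, 5], [0, 0, 0, 0, 0, 0, 5], [0, 0, 0, 0, 0, 0, 5]]]'

```text
time_s: 18.85
eef_pos: [0.5026, -0.2663, 0.0212]
eef_rot: [0.005, 0.018, 1.0, -0.004]
wrist_force: [-0.3, 0.4, -2.7]
opening: 0.199
grasp_force: 59.9
```

>>> jog_arm --series '[[[0, 0, 5, 0, 0, 0, 5], [0, 0, 3, 0, 0, 0, 5], [0, 0, 2, 0, 0, 0, 5], [0, 0, 1, 0, 0, 0, 5], [0, 0, 0.5, 0, 0, 0, 5], [0, 0, 0, 0, 0, 0, 5], [0, 0, 0, 0, 0, 0, 5], [0, 0, 0, 0, 0, 0, 5], [0, 0, 0, 0, 0, 0, 5], [0, 0, 0, 0, 0, 0, 5]]]'

```text
time_s: 19.85
eef_pos: [0.5025, -0.2663, 0.0095]
eef_rot: [0.005, 0.018, 1.0, -0.004]
wrist_force: [-0.0, 0.5, -2.4]
opening: 0.2
grasp_force: 59.9
```

>>> jog_arm --series '[[[0, 0, 1, 0, 0, 0, 5], [0, 0, 0.5, 0, 0, 0, 5], [0, 0, 0, 0, 0, 0, 5], [0, 0, 0, 0, 0, 0, 5], [0, 0, 0, 0, 0, 0, 5], [0, 0, 0, 0, 0, 0, 5], [0, 0, 0, 0, 0, 0, 5], [0, 0, 0, 0, 0, 0, 5], [0, 0, 0, 0, 0, 0, 5], [0, 0, 0, 0, 0, 0, 5]]]'

```text
time_s: 20.85
eef_pos: [0.5025, -0.2663, 0.008]
eef_rot: [0.005, 0.018, 1.0, -0.004]
wrist_force: [0.7, 0.7, -2.3]
opening: 0.199
grasp_force: 60.1
```

>>> jog_arm --series '[[[0, 0, 1, 0, 0, 0, 5], [0, 0, 0.5, 0, 0, 0, 5], [0, 0, 0.5, 0, 0, 0, 5], [0, 0, 0, 0, 0, 0, 5], [0, 0, 0, 0, 0, 0, 5], [0, 0, 0, 0, 0, 0, 5], [0, 0, 0, 0, 0, 0, 5], [0, 0, 0, 0, 0, 0, 5], [0, 0, 0, 0, 0, 0, 5], [0, 0, 0, 0, 0, 0, 5]]]'

```text
time_s: 21.85
eef_pos: [0.5025, -0.2665, 0.0075]
eef_rot: [0.005, 0.018, 1.0, -0.004]
wrist_force: [-7.5, 3.4, 14.7]
opening: 0.203
grasp_force: 62.4
```

Contact with the bench. I'll release slowly and lift straight up.

>>> jog_arm --series '[[[0, 0, -0.5, 0, 0, 0, 20], [0, 0, 0, 0, 0, 0, 30], [0, 0, 0, 0, 0, 0, 50], [0, 0, 0, 0, 0, 0, 70], [0, 0, 0, 0, 0, 0, 85], [0, 0, 0, 0, 0, 0, 85], [0, 0, 0, 0, 0, 0, 85], [0, 0, -5, 0, 0, 0, 85], [0, 0, -10, 0, 0, 0, 85], [0, 0, -20, 0, 0, 0, 85]]]'

```text
time_s: 22.85
eef_pos: [0.5013, -0.2654, 0.0412]
eef_rot: [0.004, 0.018, 1.0, -0.003]
wrist_force: [0.5, -0.3, 0.0]
opening: 0.997
grasp_force: 0.0
```

>>> jog_arm --series '[[[0, 0, -30, 0, 0, 0, 85], [0, 0, -45, 0, 0, 0, 85], [0, 0, -45, 0, 0, 0, 85], [0, 0, -45, 0, 0, 0, 85], [0, 0, -45, 0, 0, 0, 85], [0, 0, -40, 0, 0, 0, 85], [0, 0, -30, 0, 0, 0, 85], [0, 0, 0, 0, 0, 0, 85], [0, 0, 0, 0, 0, 0, 85], [0, 0, 0, 0, 0, 0, 85]]]'

```text
time_s: 23.85
eef_pos: [0.4988, -0.2634, 0.3202]
eef_rot: [0.004, 0.018, 1.0, -0.003]
wrist_force: [-0.5, -1.0, -0.9]
opening: 0.992
grasp_force: 0.0
```

Run:
```python
from h import *
to([.477,.243,.33],166.5);to([.477,.243,.33],-13.5);print(tool()[2]['q'].round(2))
c=cap('top');P=cloud(c);f=c['frame']
m=(abs(P[...,0]-.51)<.12)&(abs(P[...,1]+.265)<.05)&(P[...,2]>.02)&(P[...,2]<.08)
m[:,:335]=0
q=P[m];print('mallet',len(q),q.min(0),q.max(0))
s=cap('scene');P=cloud(s);d=np.hypot(P[...,0]-.393,P[...,1]-.266);m=(d<.014)&(P[...,2]>.07)&(P[...,2]<.12);q=P[m];print('pin',len(q),np.percentile(q[:,2],[50,80,90,97,100]).round(4))
for n,c in(('s',s),('t',c)):
    P=cloud(c);m=(P[...,2]>.125)&(P[...,2]<.142)&(np.hypot(P[...,0]-.477,P[...,1]-.243)<.075);q=P[m];print('bar',n,len(q),cv2.minAreaRect(q[:,:2].astype(np.float32)*1000),q.mean(0))
```

```text
turn [-0.0109  0.0029 -1.3713] shift [-487.3  139.4   -9.8] tcp [ 0.4988 -0.2634  0.3202] ang 87.9 t 23.85 F [-0.5 -1.  -0.9] op 0.9916516664509214 0.0
turn [0.003  0.0115 1.7702] shift [ 487.3 -139.4   -9.8] tcp [ 0.4988 -0.2634  0.3202] ang 87.9 t 23.85 F [-0.5 -1.  -0.9] op 0.9916516664509214 0.0
[-0.7   0.09  1.53  0.    1.51 -2.23]
mallet 174 [ 0.4312533  -0.30671332  0.02103551] [ 0.62913095 -0.24770409  0.07910162]
pin 80 [0.0757 0.0772 0.0779 0.0788 0.079 ]
bar s 350 ((474.3616943359375, 248.51327514648438), (127.0821533203125, 19.3923282623291), 75.16893768310547) [0.47285904 0.24960574 0.13169279]
bar t 200 ((477.1976318359375, 242.65353393554688), (127.27994537353516, 16.274904251098633), 76.76915740966797) [0.4769057  0.24325403 0.13473586]
```

The pin reads 0.078 m (fully down) and the mallet is standing on the bench. Next I'll move to the carrier bar.

>>> jog_arm --series '[[[2, 20, 0, 0, 0, 0, 85], [3, 38, 0, 0, 0, 0, 85], [3, 42, 0, 0, 0, 0, 85], [3, 42, 0, 0, 0, 0, 85], [3, 42, 0, 0, 0, 0, 85], [3, 42, 0, 0, 0, 0, 85], [3, 42, 0, 0, 0, 0, 85], [3, 42, 0, 0, 0, 0, 85], [3, 42, 0, 0, 0, 0, 85], [3, 42, 0, 0, 0, 0, 85]]]'

```text
time_s: 24.95
eef_pos: [0.4832, 0.1334, 0.3175]
eef_rot: [0.004, 0.018, 1.0, -0.004]
wrist_force: [1.2, -0.5, 0.2]
opening: 0.996
grasp_force: 0.0
```

>>> jog_arm --series '[[[3, 42, 0, 0, 0, 0, 85], [3, 40, 0, 0, 0, 0, 85], [2, 20, 0, 0, 0, 0, 85], [0, 0, 0, 0, 0, -0.13, 85], [0, 0, 0, 0, 0, -0.13, 85], [0, 0, 0, 0, 0, -0.13, 85], [0, 0, 0, 0, 0, -0.13, 85], [0, 0, 0, 0, 0, -0.13, 85], [0, 0, 0, 0, 0, -0.13, 85], [0, 0, 0, 0, 0, -0.13, 85]]]'

```text
time_s: 25.95
eef_pos: [0.4791, 0.2338, 0.3165]
eef_rot: [0.002, -0.426, 0.905, -0.005]
wrist_force: [0.7, 0.7, 0.3]
opening: 0.999
grasp_force: 0.0
```

>>> jog_arm --series '[[[0, 0, 0, 0, 0, -0.13, 85], [0, 0, 0, 0, 0, -0.13, 85], [0, 0, 0, 0, 0, -0.1, 85], [0, 0, 0, 0, 0, -0.1, 85], [0, 0, 0, 0, 0, 0, 85], [0, 0, 0, 0, 0, 0, 85], [0, 0, 0, 0, 0, 0, 85], [0, 0, 0, 0, 0, 0, 85], [0, 0, 0, 0, 0, 0, 85], [0, 0, 0, 0, 0, 0, 85]]]'

```text
time_s: 26.95
eef_pos: [0.4804, 0.2331, 0.3173]
eef_rot: [0.001, -0.618, 0.786, -0.006]
wrist_force: [0.4, 0.3, 0.2]
opening: 0.996
grasp_force: 0.0
```

```bash
cat >> h.py <<'E'
def bar(f=None):
    c=cap('wrist',f);P=cloud(c)
    m=(c['z_map']>0)&(P[...,2]>.124)&(P[...,2]<.143)&(np.hypot(P[...,0]-.477,P[...,1]-.243)<.08)
    q=P[m];(cx,cy),wh,a=cv2.minAreaRect(q[:,:2].astype(np.float32)*1000)
    print('bar wrist',len(q),cx,cy,wh,a,'z',np.percentile(q[:,2],[5,50,95]))
E
python3 - <<'E'
from h import *
to([.477,.243,.2],166.5);bar()
E
```

```text
turn [-0.0114 -0.0053 -0.0018] shift [ -8.8   5.6 117.3] tcp [0.4804 0.2331 0.3173] ang 166.4 t 26.95 F [0.4 0.3 0.2] op 0.9956977221775748 0.0
bar wrist 1539 478.1892395019531 245.26083374023438 (127.58309936523438, 16.6077823638916) 75.76842498779297 z [0.13381986 0.13556009 0.13697014]
```

>>> jog_arm --series '[[[0, 0, 0, -0.0114, -0.0053, 0.004, 85], [-10.4, 5.5, 0, 0, 0, 0, 85], [0, 0, 20, 0, 0, 0, 85], [0, 0, 35, 0, 0, 0, 85], [0, 0, 35, 0, 0, 0, 85], [0, 0, 27, 0, 0, 0, 85], [0, 0, 20, 0, 0, 0, 85], [0, 0, 0, 0, 0, 0, 85], [0, 0, 0, 0, 0, 0, 85], [0, 0, 0, 0, 0, 0, 85]]]'

```text
time_s: 28.0
eef_pos: [0.4785, 0.2451, 0.182]
eef_rot: [0.001, -0.617, 0.787, -0.0]
wrist_force: [0.2, 0.1, 0.0]
opening: 0.992
grasp_force: 0.0
```

Run:
```python
from h import *
to([.4775,.2445,.108],166.2);bar()
```

```text
turn [-0.0023  0.0014  0.0001] shift [ 0.8  0.8 74. ] tcp [0.4785 0.2451 0.182 ] ang 166.2 t 28.0 F [0.2 0.1 0. ] op 0.9924364669994079 0.0
bar wrist 4022 478.499267578125 245.52548217773438 (128.63482666015625, 17.831741333007812) 75.9686279296875 z [0.13389946 0.13553364 0.13682062]
```

>>> jog_arm --series '[[[0, 0, 15, 0, 0, 0, 85], [0, 0, 20, 0, 0, 0, 85], [0, 0, 17, 0, 0, 0, 85], [0, 0, 12, 0, 0, 0, 85], [0, 0, 7, 0, 0, 0, 85], [0, 0, 3, 0, 0, 0, 85], [0, 0, 0, 0, 0, 0, 85], [0, 0, 0, 0, 0, 0, 85], [0, 0, 0, 0, 0, 0, 50], [0, 0, 0, 0, 0, 0, 30]]]'

```text
time_s: 29.05
eef_pos: [0.4779, 0.2446, 0.1069]
eef_rot: [0.0, -0.617, 0.787, -0.0]
wrist_force: [0.0, -0.3, 0.6]
opening: 0.691
grasp_force: 0.0
```

>>> jog_arm --series '[[[0, 0, 0, 0, 0, 0, 20], [0, 0, 0, 0, 0, 0, 15], [0, 0, 0, 0, 0, 0, 10], [0, 0, 0, 0, 0, 0, 5], [0, 0, 0, 0, 0, 0, 2], [0, 0, 0, 0, 0, 0, 2], [0, 0, 0, 0, 0, 0, 2], [0, 0, 0, 0, 0, 0, 2], [0, 0, 0, 0, 0, 0, 2], [0, 0, 0, 0, 0, 0, 2]]]'

```text
time_s: 30.05
eef_pos: [0.4777, 0.2446, 0.1065]
eef_rot: [0.0, -0.617, 0.787, -0.0]
wrist_force: [1.3, 0.1, 0.3]
opening: 0.153
grasp_force: 60.7
```

Gripped at about 13 mm opening. I'll start the lift gently.

>>> jog_arm --series '[[[0, 0, -1, 0, 0, 0, 2], [0, 0, -2, 0, 0, 0, 2], [0, 0, -2, 0, 0, 0, 2], [0, 0, -3, 0, 0, 0, 2], [0, 0, -3, 0, 0, 0, 2], [0, 0, -3, 0, 0, 0, 2], [0, 0, -3, 0, 0, 0, 2], [0, 0, -2, 0, 0, 0, 2], [0, 0, 0, 0, 0, 0, 2], [0, 0, 0, 0, 0, 0, 2]]]'

```text
time_s: 31.05
eef_pos: [0.4775, 0.2445, 0.1254]
eef_rot: [0.0, -0.617, 0.787, -0.0]
wrist_force: [0.2, -0.4, -4.6]
opening: 0.148
grasp_force: 60.1
```

>>> jog_arm --series '[[[0, 0, -4, 0, 0, 0, 2], [0, 0, -8, 0, 0, 0, 2], [0, 0, -12, 0, 0, 0, 2], [0, 0, -14, 0, 0, 0, 2], [0, 0, -14, 0, 0, 0, 2], [0, 0, -14, 0, 0, 0, 2], [0, 0, -14, 0, 0, 0, 2], [0, 0, -14, 0, 0, 0, 2], [0, 0, -12, 0, 0, 0, 2], [0, 0, -8, 0, 0, 0, 2]]]'

```text
time_s: 32.05
eef_pos: [0.4779, 0.2447, 0.2409]
eef_rot: [0.001, -0.617, 0.787, -0.0]
wrist_force: [-0.0, -0.4, -4.0]
opening: 0.153
grasp_force: 60.1
```

>>> jog_arm --series '[[[0, 0, -4, 0, 0, 0, 2], [0, 0, -2, 0, 0, 0, 2], [0, 0, 0, 0, 0, 0, 2], [0, 0, 0, 0, 0, 0, 2], [0, 0, 0, 0, 0, 0, 2], [0, 0, 0, 0, 0, 0, 2], [0, 0, 0, 0, 0, 0, 2], [0, 0, 0, 0, 0, 0, 2], [0, 0, 0, 0, 0, 0, 2], [0, 0, 0, 0, 0, 0, 2]]]'

```text
time_s: 33.05
eef_pos: [0.4775, 0.2446, 0.2454]
eef_rot: [0.0, -0.617, 0.787, -0.0]
wrist_force: [0.2, 0.2, -3.2]
opening: 0.149
grasp_force: 60.1
```

Run:
```python
from h import *
s=cap('scene');t=cap('top');P=cloud(s)
to([.4775,.2445,.24],166.2)
x=np.hstack([cv2.resize(s['frame'][110:290,100:280],(400,400)),cv2.resize(t['frame'][110:220,300:410],(400,400))])
cv2.imwrite('pics/k.png',x)
```

```text
turn [-0.0001  0.0001 -0.0001] shift [0.1 0.  5.4] tcp [0.4776 0.2445 0.2454] ang 166.2 t 33.15 F [ 0.4  0.3 -4.2] op 0.15365583227085491 60.11252403259277
```

View pics/k.png

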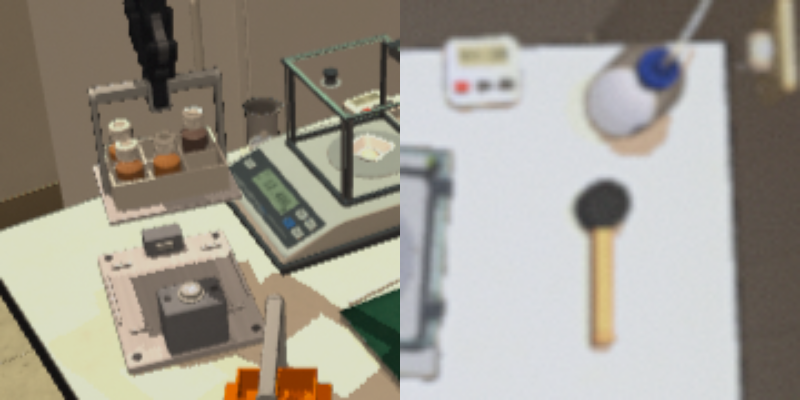

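The left crop shows the carrier held well above the empty dock, looking level, with all four vials in their cells and the pin down. The right crop shows the mallet upright on the bench and the timer in place. I'll check the level numerically, then hand in.

Run:
```python
from h import *
s=cap('scene');P=cloud(s);C=np.array([.4775,.2445]);a=np.radians(-13.8)
X=np.array([np.cos(a),np.sin(a)]);Y=np.array([-np.sin(a),np.cos(a)])
D=P[...,:2]-C;lx=D@X;ly=D@Y;z=P[...,2]
m=(lx>-.052)&(lx<-.042)&(abs(ly)<.06)&(z>.13)&(z<.175)
print('foot front strip',m.sum(),np.median(z[m]),'exp .157',np.polyfit(ly[m],z[m],1))
m=(abs(lx)<.012)&(abs(ly)>.02)&(abs(ly)<.055)&(z>.265)&(z<.285)
print('bar',m.sum(),np.median(z[m]),np.polyfit(ly[m],z[m],1))
a=np.load('scene.npy',allow_pickle=True).item();print('baseline foot/bar same cam docked:')
P=cloud(a);D=P[...,:2]-C;lx=D@X;ly=D@Y;z=P[...,2]
m=(lx>-.052)&(lx<-.042)&(abs(ly)<.06)&(z>-.01)&(z<.036);print(np.median(z[m]))
m=(abs(lx)<.012)&(abs(ly)>.02)&(abs(ly)<.055)&(z>.126)&(z<.146);print(np.median(z[m]),np.polyfit(ly[m],z[m],1))
```

```text
foot front strip 223 0.15672867817679303 exp .157 [-0.00701474  0.15954009]
bar 186 0.27178467841885967 [-2.60714464e-04  2.70913469e-01]
baseline foot/bar same cam docked:
0.017062171429836015
0.1325940988936759 [-0.00061579  0.13202494]
```

Level within noise, and raised about 0.139 m.

```bash
python3 -c "
from bench import ctrl
print(ctrl.hand_in())"
```

```text
the job is handed in; nothing more can be done
None
```

I knocked the pin fully down with the mallet, stood the mallet back on the bench right of the balance, and handed in with the gripper holding the carrier level about 14 cm above its seat, all four vials in their cells.

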